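# Clamp a coffee mill and set its grind adjuster

## Task

On the sorting bench of the second-hand shop, clamp the wooden coffee mill in the bench vise: swing the vise's crank handle clockwise (seen from above) until the sliding jaw has closed firmly on the mill. Then turn the winged adjuster screw on top of the mill clockwise until it seats, back it off a quarter turn, and finish while still holding the wings there with the mill still clamped, so that a colleague can fit the lock nut. Leave the other things on the bench where they are.

Things in the scene. Friction and masses are not known exactly. Their poses are not given: they have to be found in the camera images.
- vise: Grey machine vise fixed on the bench, bed 360 x 100 x 25 mm. Origin on the bench surface under the middle of the clamped mill. Its x axis runs along the bed from the crank towards the fixed jaw, y across the bed, z up. Fixed jaw: top at z = 80 mm, faced with a springy black rubber lining whose face is at x = +42 mm (gives 1 mm per 50 N). The crank turns on an upright pivot at x = -170 mm, y = 0. The bench is at z = 0.
- handle (a point): Centre of the crank's upright black grip, a cylinder 18 mm in diameter and 42 mm tall that spins freely on its pin; this point is 99.5 mm above the bench, the grip spans from 75 to 117 mm above the bench. It stands 70 mm from the crank's pivot, on a flat steel arm whose top is 74 mm above the bench.
- crank (a joint): Crank angle, rad, clockwise seen from above; 0: arm along the vise's -y, 1.57: along its -x. Starts between 0 and 0.5; a rad moves the jaw 9 mm. The mill meets the fixed jaw's lining near 2.0 and resistance then rises: handle force 5 N free, 11 N at 2.15, 17 N at 2.28; end stop 2.8. Let go at 2.2 or more, it springs back a little (to 2.1 or so) and stays clamped: self-locking.
- jaw: Sliding jaw, 100 mm wide, top 80 mm above the bench, origin at its face on the bed; moves along the vise's +x to close.
- mill: Loose hand coffee mill standing on the vise bed (25 mm above the bench) between the jaws: wooden box 84 x 84 x 80 mm with a steel hopper of 74 mm diameter reaching 102 mm above its underside. About 0.5 to 1.0 kg. Origin at the centre of its underside, z up; its x axis is within 0.05 rad of the vise's x axis. It starts up to 8 mm short of the fixed jaw and slides against it as the vise closes.
- wings (a point): Middle of the adjuster's wings, on its upright axis, which is the mill's axis; 129 mm above the mill's underside (154 mm above the bench). The wings are one flat steel bar 46 mm long, 10 mm thick and 28 mm tall (13 mm of it above this point, 15 below); the hopper's top lies 27 mm below this point. The point's x axis points along the bar.
- adjuster (a joint): Adjuster angle, rad, growing clockwise seen from above (tightening). At 0 the bar lies along the mill's x axis. It starts between 1.9 and 2.7 and comes to a hard stop (seated) at 3.14, when the bar lies along the mill's x axis again; a quarter turn back from there is 1.57. Turns with 0.05 N m of friction and stays where it is left.
- locknut: Steel lock nut, ring 34 mm across, 10 mm high, lying beside the vise. Leave alone. Origin under its centre.
- mill_arm: The mill's detached crank arm, flat steel 120 mm long with an upright wooden knob, 41 mm high, lying beside the vise on the robot's side. Leave alone. Origin under the middle of the flat.
- mug: White mug, 76 mm across, 85 mm high, beyond the fixed jaw's end of the vise. Leave alone. Origin under its centre.
- bowl: Dark bowl, 116 mm across, 50 mm high, on the far side of the vise. Leave alone. Origin under its centre.
- bottle: Glass bottle, 64 mm across, 180 mm high, on the right. Leave alone. Origin under its centre.
- jar: Glass jar, 72 mm across, 110 mm high, on the right. Leave alone. Origin under its centre.
- tin: Metal tin, 72 mm across, 150 mm high, on the right. Leave alone. Origin under its centre.
- driver: Screwdriver lying on the left. Leave alone.
Things that resemble listed ones, but are neither listed nor needed, are in the scene too. What is shaped like the mill but purple or yellow is not meant.

How it is judged:
On the way, in this order (a step that is already met when the one before it is completed fails the run):
1. the sliding jaw is clamped on the mill (contact force between each of jaw, vise and mill above 8 N and value of joint crank above 1.7 rad and contact force between the fingers and crank below 0.5 N), for 0.3 s.
2. the adjuster is turned clockwise until it seats (value of joint adjuster above 3.06 rad), for 0.2 s.
At the end, for the whole second after the job is handed in: The adjuster stands a quarter turn (1.57 rad, give or take 0.3) back from its seat at 3.14, the fingers are still holding its wings (more than 2 N), and the mill stands upright on the vise bed (tilt under 0.06 rad, not lifted 5 mm) with the sliding jaw pressing on it with more than 5 N (value of joint adjuster between 1.27 and 1.87 rad and contact force between the fingers and adjuster above 2 N and contact force between jaw and mill above 5 N and angle between mill's own z axis and vertical below 0.06 rad and z of mill in the frame of vise below 0.03 m); the arm keeps its last pose, push and grip.
It fails at once if a bystander is moved more than 30 mm (distance of any of locknut, mill_arm, mug, bowl, bottle, jar, tin, driver from where it was at the start of the episode above 0.03 m).
It also fails if it takes over 61 s, if anything falls off the work surface, if the arm or the gripper's body presses on something with over 40 N, if the wrist force passes 120 N, or if a joint passes its speed limit or range.

## Robot

A 7-joint arm with a two-finger parallel gripper is mounted at the origin on the work surface. World frame = base frame: x ahead of the robot, y to its left, z up, the work surface at z = 0. Lengths are in m, angles in rad, forces in N, time in s.
With the tool pointing down it reaches from about 0.425 to 0.875 m from the base axis. Payload 4.7 kg.
Tool frame: the origin (TCP) lies on the centre line of the jaws, within the pads' length; the fingertips stand 22 mm ahead of it and the grasp point (between the pads) lies 3 mm ahead of it; z points along the fingers, y is the direction in which the jaws open and shut (so a half turn about z gives the same grasp; the last joint's range is limited). The gripper opens to 87 mm and grips with 3 to 60 N. Pads are 19 mm wide; open, the fingers measure 117 mm over their backs; the gripper's body (75 mm by 190 mm) begins 51 mm behind the grasp point.
Start: joints at [-1.273, 0.321, -0.07, 1.45, 0.023, 1.371, -0.057], TCP at [0.182, 0.624, 0.245] pointing down, gripper open.
Joint ranges: [-2.86, 2.86], [-0.3, 2.09], [-1.38, 1.24], [0.06, 2.45], [-1.56, 4.7], [0.09, 2.05], [-2.69, 2.69]. Speed limits (rad/s): [2.57, 2.57, 3.14, 3.14, 3.14, 3.14, 3.14].

## Interface

Orientations are given as a rotation vector (axis times angle).
In Python, from bench import ctrl, imaging, close_job, finder gives the robot as it stands. The module is installed in compiled form; this text tells all that it offers.
- The arm moves only by the shell command python3 -m jog 'ROWS' [FORCE]. ROWS is JSON, a list that holds one entry, the list of rows, each a list of 7 numbers: the shift along the tool's x, y, z in cm, then the turn, a rotation vector about the tool's x, y, z in degrees, then the finger opening in cm, from 0 to 8.7. In form: [[[dx, dy, dz, ax, ay, az, claw], ...]]. A call has 1 to 12 rows; each row shifts and turns the commanded pose from where the row before left it, along the tool's axes as they then stand; what a row does not reach is not made up. A row lasts 1/10 s, in which the tool goes at most 50 mm and 8.59 degrees, less where a joint would pass 70% of its speed; a pose out of reach is approached as far as the arm can. A call is refused whole if a number of a shift passes 5 or a number of a turn 8.59, either way. A call with a gripper value outside its range is refused whole. The fingers move at their own pace and stop on an object; FORCE is the grip in N (left out, the last holds). Time passes only in rows, so rows that do not move let the fingers close. It gives the time, the measured TCP pose, the force and the opening at its end, in the units of the state.
- ctrl.get_state(): the state, without advancing time (a new reading comes with each control period).
- imaging.get_image(name): name is "scene" or "top"; returns a dict with "frame" (420x560x3 uint8, red, green, blue), "intrinsics" (3x3 intrinsics, pixels), "pose" (4x4, takes a point from camera to world coordinates). Camera axes: x right, y down, z forward; pixel columns grow to the right and rows downward; lengths in m; the calibration is good to about 2 mm. A picture is of the moment at which its call begins. There is no depth.
- close_job(): hands the job in, once; it reports no verdict.
Trained networks look in the newest picture that a camera, given by its name, has taken for a name from the list of things; names that differ only in an ending like _2 or _b are one class to them, and where a whole thing is asked for, a point or a joint stands for the part that bears it (a point fixed in the world has none). Each returns a list of dicts, best first, with "conf" (0 to 1); they miss things now and then, are a little off and sometimes report something else, mostly with a low value. They report only what shows in the picture. A call takes as long as a camera call. They do not tell look-alikes from the thing itself.
- finder.trace(label, camera): "region" (420x560 bool, what is visible of it) and "point" ([row, column] as shares, 0 to 1, of the picture: columns of its width, rows of its height, amid what is visible of it).
- finder.spot_point(label, camera): "point" ([row, column] as shares, 0 to 1, of the picture: columns of its width, rows of its height: a listed point, or the origin of a listed thing).
The state is a dict: "time": time; "joint_positions": joint angles; "qd": joint speeds; "joint_torque": joint torques, N m; "position": TCP position; "tool_rot": TCP orientation; "ft_force": force on the tool from outside, world axes, zero at the start; "torque": the same for the moment, N m; "grip_width": opening from 0.0 (shut) to 1.0 (fully open).
Only numpy, scipy, OpenCV 4.12 (cv2) and the standard library are available. Lean on these libraries where they do the work, as an engineer would, in place of code of your own. Each camera call takes 0.05 s, during which the arm holds its last target. There are 200 camera calls.

## Working session

There is one attempt and no reset: what is moved stays moved. The work goes in short steps, Python scripts to look and compute and a shell command to move; the robot and the scene stay as the last step left them, time stands still between calls to the robot, and variables do not carry over. Pictures are saved under pics/ and viewed, about 8 in all and at most 12, crops included, and the job is handed in when it is done.

```bash
mkdir -p pics; cat > h.py <<'E'
import numpy as np, cv2
from bench import ctrl, imaging, finder
from scipy.spatial.transform import Rotation as R
def shot(c): return imaging.get_image(c)
def world(im,pt,z):
    h,w=im['frame'].shape[:2]
    d=np.linalg.inv(im['intrinsics'])@[pt[1]*w,pt[0]*h,1]
    T=np.array(im['pose']); d=T[:3,:3]@d; o=T[:3,3]
    return o+d*(z-o[2])/d[2]
def px(im,p):
    T=np.linalg.inv(im['pose']); q=T[:3,:3]@np.array(p)+T[:3,3]; q=im['intrinsics']@q; return q[:2]/q[2]
def st():
    s=ctrl.get_state(); print(round(s['time'],2),np.round(s['position'],4),'rv',np.round(s['tool_rot'],3),'F',np.round(s['ft_force'],1),'M',np.round(s['torque'],2),'g',round(s['grip_width']*87,1),'q',np.round(s['joint_positions'],2)); return s
E
python3 - <<'E'
from h import *
s=st()
print(R.from_rotvec(s['tool_rot']).as_matrix().round(2))
Z={'handle':.0995,'wings':.154,'vise':0,'mill':.025,'jaw':.025,'locknut':0,'mill_arm':0,'mug':0,'bowl':0}
for c in ('top','scene'):
    im=shot(c); cv2.imwrite(f'pics/{c}0.png',im['frame'][:,:,::-1])
    print(c,np.array(im['pose']).round(3).tolist())
    for n,z in Z.items():
        for d in finder.spot_point(n,c)[:3]:
            p=d['point'];print(n,round(d['conf'],2),'px(c,r)',int(p[1]*560),int(p[0]*420),world(im,p,z).round(4)[:2])
E
```

```text
0.0 [0.1819 0.6235 0.2435] rv [-4.44e-01 -3.11e+00  3.00e-03] F [-0.3  0.3 -0.3] M [ 0.01  0.02 -0.01] g 86.6 q [-1.27  0.32 -0.07  1.45  0.02  1.37 -0.06]
[[-0.96  0.28 -0.  ]
 [ 0.28  0.96 -0.  ]
 [-0.   -0.   -1.  ]]
top [[-0.028, -0.983, 0.181, 0.333], [-1.0, 0.028, -0.004, -0.004], [-0.001, -0.181, -0.983, 1.282], [0.0, 0.0, 0.0, 1.0]]
handle 0.36 px(c,r) 330 195 [ 0.5936 -0.1279]
wings 0.72 px(c,r) 251 206 [0.5593 0.0736]
wings 0.64 px(c,r) 285 284 [ 0.3683 -0.0041]
wings 0.61 px(c,r) 163 253 [0.4493 0.287 ]
mill 0.98 px(c,r) 174 259 [0.4462 0.2904]
mill 0.91 px(c,r) 283 279 [0.3848 0.0009]
mill 0.64 px(c,r) 255 216 [0.5565 0.0722]
jaw 0.67 px(c,r) 272 217 [0.5527 0.0255]
jaw 0.25 px(c,r) 232 164 [0.7066 0.1341]
locknut 0.48 px(c,r) 275 189 [0.6372 0.0171]
mill_arm 0.85 px(c,r) 242 254 [0.4568 0.1108]
mug 0.71 px(c,r) 187 200 [0.612 0.262]
mug 0.52 px(c,r) 421 185 [ 0.6361 -0.3956]
bowl 0.73 px(c,r) 233 164 [0.7148 0.1333]
scene [[0.483, 0.675, -0.557, 1.205], [0.875, -0.385, 0.293, -0.364], [-0.017, -0.629, -0.777, 1.091], [0.0, 0.0, 0.0, 1.0]]
handle 0.65 px(c,r) 248 245 [ 0.5836 -0.1309]
wings 0.54 px(c,r) 255 169 [ 0.3965 -0.0085]
wings 0.46 px(c,r) 311 195 [0.5579 0.0767]
wings 0.44 px(c,r) 352 151 [0.4729 0.2692]
vise 0.79 px(c,r) 306 227 [0.5481 0.0727]
vise 0.67 px(c,r) 305 224 [0.5371 0.0753]
mill 0.98 px(c,r) 308 222 [0.5506 0.0775]
mill 0.86 px(c,r) 348 180 [0.4724 0.2731]
mill 0.78 px(c,r) 257 197 [ 0.3954 -0.0094]
jaw 0.79 px(c,r) 292 228 [0.5481 0.0262]
locknut 0.46 px(c,r) 304 258 [0.6388 0.012 ]
mug 0.92 px(c,r) 374 216 [0.6151 0.2713]
bowl 0.77 px(c,r) 353 263 [0.7197 0.1218]
```

```bash
python3 - <<'E'
import cv2,numpy as np
a=cv2.imread('pics/top0.png');b=cv2.imread('pics/scene0.png')
A=cv2.resize(a[140:310,130:430],(800,453),interpolation=cv2.INTER_CUBIC)
B=cv2.resize(b[140:300,210:410],(750,600),interpolation=cv2.INTER_CUBIC)
cv2.imwrite('pics/a.png',A);cv2.imwrite('pics/b.png',B)
E
```

```text
(no output)
```

View pics/a.png

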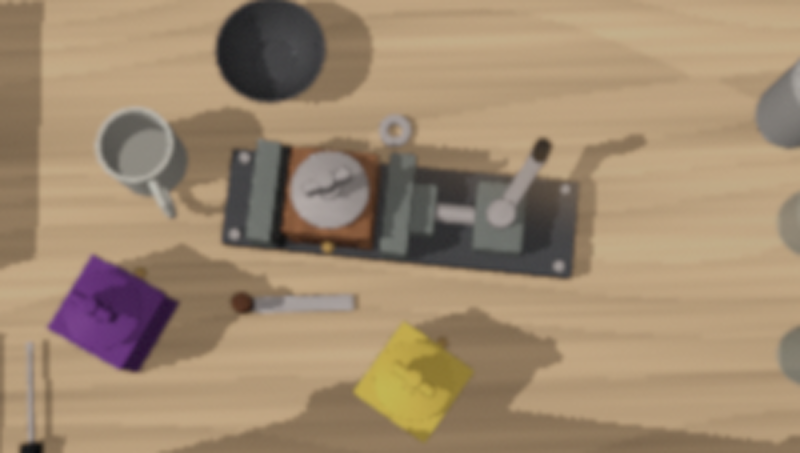

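View pics/b.png

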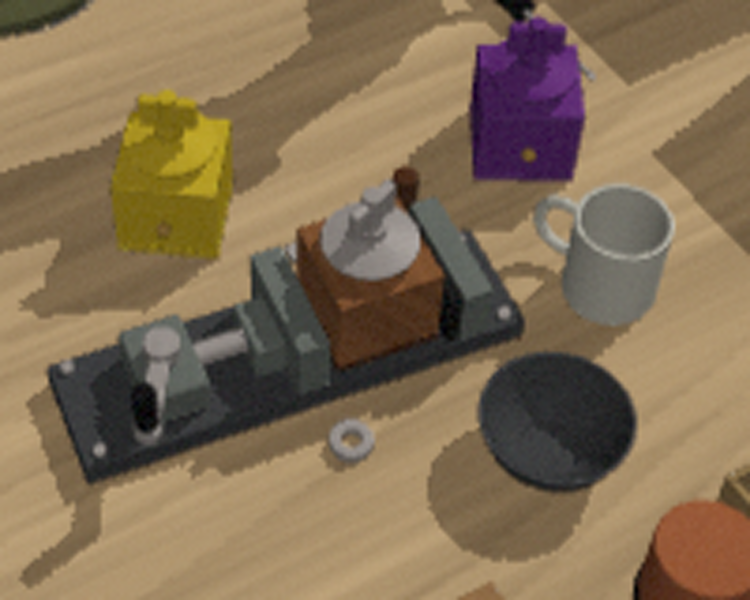

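The wooden mill at top px (251,206) is the one to clamp. Its look-alikes are the purple mill at (163,253) and the yellow one at (285,284). Next I fix the vise axes, the pivot and the grip.

```bash
python3 - <<'E'
from h import *
im=shot('top'); sc=shot('scene')
w=lambda c,r,z:world(im,((r*170/453+140)/420,(c*300/800+130)/560),z)
ws=lambda c,r,z:world(sc,((r*160/600+140)/420,(c*200/750+210)/560),z)
b=[w(*p,.027) for p in((244,157),(234,235),(565,189),(558,266))]
print('bolts',np.round(b,4)[:,:2].tolist())
print('bolts sc',[ws(*p,.027)[:2].round(4).tolist() for p in((503,313),(462,237),(99,450),(67,368))])
d=(b[0]+b[1]-b[2]-b[3])[:2]; print('axis ang from +y (ccw)',np.arctan2(-d[0],d[1]))
for z in(.074,.08): print('hub',z,w(500,213,z)[:2].round(4),ws(163,340,z)[:2].round(4))
print('grip top',w(542,149,.117)[:2],'sc grip mid',ws(146,408,.0995)[:2], 'top mid',w(541,153,.0995)[:2])
for f in('top','scene'):
  I=im if f=='top' else sc
  for n,z in(('handle',.0995),('crank',.09)):
    for dd in finder.trace(n,f)[:2]:
      r,c=np.where(dd['region']);print(f,n,dd['conf'],len(r),c.mean(),r.mean(),world(I,((r.mean()+.5)/420,(c.mean()+.5)/560),z)[:2])
  g=I['frame'].astype(int).sum(2)
  x0,x1,y0,y1=(322,340,185,208) if f=='top' else (240,258,238,258)
  print(g[y0:y1,x0:x1])
E
```

```text
bolts [[0.6085, 0.1639], [0.5277, 0.1743], [0.5656, -0.1641], [0.4866, -0.1531]]
bolts sc [[0.607, 0.1643], [0.5278, 0.1784], [0.5644, -0.1627], [0.4866, -0.1525]]
axis ang from +y (ccw) -0.12735116623666257
hub 0.074 [ 0.5348 -0.0932] [ 0.5306 -0.0898]
hub 0.08 [ 0.5338 -0.0928] [ 0.5346 -0.0914]
grip top [ 0.5884755  -0.13267406] sc grip mid [ 0.59342885 -0.13318748] top mid [ 0.58837005 -0.13345034]
top handle 0.38 47 333.06382978723406 195.53191489361703 [ 0.59197879 -0.13540127]
top crank 0.82 228 324.0877192982456 209.5482456140351 [ 0.55758173 -0.11146034]
[[478 477 478 475 475 478 475 477 476 478 475 475 475 475 476 475 475 475]
 [475 472 473 472 473 472 473 472 472 471 472 472 472 472 473 472 472 472]
 [474 476 476 475 475 475 474 475 475 475 472 474 475 472 472 475 473 473]
 [479 480 478 481 479 478 478 481 481 478 478 476 478 475 478 478 478 477]
 [484 484 481 481 481 481 481 483 481 482 479 479 478 479 479 480 478 478]
 [482 481 481 481 482 481 481 481 478 472 464 461 461 470 477 478 478 478]
 [479 482 481 481 481 481 481 478 470 439 397 379 388 429 462 479 481 484]
 [484
[... 2166 characters left out ...]
313 278 174 174 185 173]
 [116 108 114 126 129  69  33  30  55  19   0  91 234 234 175 178 183 178]
 [124 120 117 121 122 113  27  50   4  50  51 108 272 198 180 178 193 171]
 [117 134 123 124 108 125  35  44  46  36  55  78 235 193 180 168 181 143]
 [116 124 112 120 132 130  53  37  67  19  26  79 169 228 144 109 121 122]
 [125 125 129 116 119 157 108  34  58  62   7 109 284 200 117 113 122 116]
 [130 137 114 118 116 145 194 111  36  49 113 259 401 211 121 113 129 121]
 [115 123 113 132 116 140 261 232 167 174 234 411 328 194 135 131 141 137]
 [132 126 111 113 111 141 231 274 288 283 275 323 238 169 190 153 182 168]
 [123 122 132 106 123 106 182 246 271 273 260 245 181 184 155 156 116 115]]
```

```bash
python3 -m jog '[[[-3.4,-3.4,0,0,0,0,5],[-3.4,-3.4,0,0,0,0,5],[-3.4,-3.4,0,0,0,0,5],[-3.4,-3.4,0,0,0,0,5],[-3.4,-3.4,0,0,0,0,5],[-3.4,-3.4,0,0,0,0,5],[-3.4,-3.4,0,0,0,0,5],[-3.4,-3.4,0,0,0,0,5],[-3.4,-3.4,0,0,0,0,5]]]' 60
python3 -m jog '[[[-3.4,-3.4,0,0,0,0,5],[-3.4,-3.4,0,0,0,0,5],[-3.4,-3.4,0,0,0,0,5],[-3.4,-3.4,0,0,0,0,5],[-3.4,-3.4,0,0,0,0,5],[-3.4,-3.4,0,0,0,0,5],[-3.4,-3.4,0,0,0,0,5],[-3.4,-3.4,0,0,0,0,5],[0,0,0,0,0,0,5]]]' 60
python3 -m jog '[[[0,0,0,0,0,8,5],[0,0,0,0,0,8,5],[0,0,0,0,0,8,5],[0,0,0,0,0,8,5],[0,0,0,0,0,8,5],[0,0,0,0,0,8,5],[0,0,0,0,0,8,5],[0,0,0,0,0,8,5],[0,0,0,0,0,8,5],[0,0,0,0,0,8,5],[0,0,0,0,0,8,5],[0,0,0,0,0,8,5]]]'
python3 -m jog '[[[0,0,0,0,0,8,5],[0,0,0,0,0,8,5],[0,0,0,0,0,8,5],[0,0,0,0,0,8,5],[0,0,0,0,0,0,5],[0,0,0,0,0,0,5]]]'
cat >> h.py <<'E'
def todo(p):
    s=ctrl.get_state(); d=R.from_rotvec(s['tool_rot']).inv().apply(np.array(p)-s['position'])*100
    print('shift cm',d.round(2)); M=R.from_rotvec(s['tool_rot']).as_matrix(); print('yaw of y',np.degrees(np.arctan2(M[1,1],M[0,1])).round(1),'z',M[:,2].round(3)); return d
E
python3 -c "
from h import *
st();todo([.5915,-.1335,.105])"
```

```text
time: 2.2
position: [0.3908, 0.2428, 0.245]
tool_rot: [0.444, 3.109, 0.002]
ft_force: [1.2, 0.3, 0.4]
grip_width: 0.573
time: 3.1
position: [0.5761, -0.1007, 0.2445]
tool_rot: [0.459, 3.106, -0.009]
ft_force: [-0.8, -0.5, -0.2]
grip_width: 0.581
time: 4.3
position: [0.575, -0.0921, 0.2446]
tool_rot: [-2.613, -1.744, -0.001]
ft_force: [0.8, 0.9, 0.1]
grip_width: 0.571
time: 4.9
position: [0.575, -0.0922, 0.2446]
tool_rot: [-2.988, -0.97, -0.0]
ft_force: [-0.0, -0.2, -0.2]
grip_width: 0.575
4.9 [ 0.575  -0.0922  0.2446] rv [-2.988 -0.97  -0.   ] F [-0.  -0.2 -0.2] M [-0.13  0.13 -0.02] g 50.0 q [-0.7   0.25  0.96  1.65 -0.21  1.35 -0.65]
shift cm [-1.09  4.31 13.95]
yaw of y -54.0 z [-0.  0. -1.]
```

```bash
python3 -m jog '[[[-0.4,1.4,1,0,0,0,5],[-0.4,1.4,1.5,0,0,0,5],[-0.3,1.5,2,0,0,0,5],[0,0,2,0,0,0,5],[0,0,0,0,0,0,5],[0,0,0,0,0,0,5]]]'
python3 - <<'E'
from h import *
st();todo([.5915,-.1335,.105])
im=shot('top');sc=shot('scene')
a=im['frame'][150:260,270:400,::-1];b=sc['frame'][170:280,190:320,::-1]
cv2.imwrite('pics/c.png',cv2.resize(np.hstack([a,b]),(800,338),interpolation=cv2.INTER_CUBIC))
E
```

```text
time: 5.5
position: [0.5913, -0.1337, 0.1798]
tool_rot: [-2.989, -0.966, 0.0]
ft_force: [0.2, 0.8, 0.1]
grip_width: 0.574
5.5 [ 0.5913 -0.1337  0.1798] rv [-2.989 -0.966  0.   ] F [0.2 0.8 0.1] M [-0.11  0.11  0.  ] g 50.0 q [-0.57  0.37  0.93  1.68 -0.31  1.25 -0.51]
shift cm [0.03 0.   7.48]
yaw of y -54.2 z [-0.  0. -1.]
```

View pics/c.png

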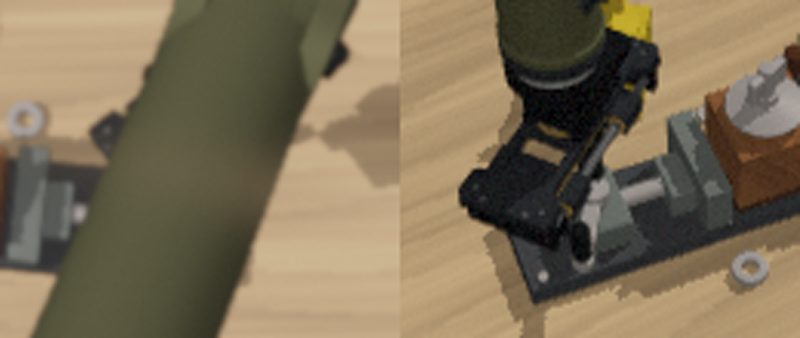

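The arm hides the crank in the top view. In the scene view the grip (crop 583,243) stands below the fingers, where I expected it. Descending and closing on it.

```bash
python3 -m jog '[[[0,0,1.5,0,0,0,5],[0,0,1.5,0,0,0,5],[0,0,1.5,0,0,0,5],[0,0,1.5,0,0,0,5],[0,0,1.4,0,0,0,5],[0,0,0,0,0,0,5],[0,0,0,0,0,0,5]]]'
python3 -m jog '[[[0,0,0,0,0,0,1],[0,0,0,0,0,0,1],[0,0,0,0,0,0,1],[0,0,0,0,0,0,1],[0,0,0,0,0,0,1],[0,0,0,0,0,0,1]]]' 60
python3 - <<'E'
from h import *
s=st();p=s['position'][:2]; piv=np.array([.5344,-.0923])
v=p-piv;print('r',np.hypot(*v),'crank',-np.arctan2(v[1],v[0])-.127)
Ri=R.from_rotvec(s['tool_rot']).inv()
a0=-np.arctan2(v[1],v[0]); prev=np.r_[p,0]
for a in np.arange(a0,2.65,.12)[1:]:
    q=np.r_[piv+.07*np.array([np.cos(a),-np.sin(a)]),0]
    print(round(a-.127,2),(Ri.apply(q-prev)*100).round(2)[:2]); prev=q
E
```

```text
time: 6.3
position: [0.5911, -0.1342, 0.1052]
tool_rot: [2.99, 0.964, -0.001]
ft_force: [-0.1, -1.0, -0.4]
grip_width: 0.576
time: 6.9
position: [0.5905, -0.1325, 0.1057]
tool_rot: [-2.986, -0.964, 0.002]
ft_force: [-3.6, 4.3, 4.2]
grip_width: 0.192
6.9 [ 0.5905 -0.1325  0.1057] rv [-2.986e+00 -9.640e-01  2.000e-03] F [-3.6  4.3  4.2] M [0.83 1.03 0.02] g 16.7 q [-0.53  0.45  0.89  1.75 -0.39  1.13 -0.47]
r 0.06904724389981061 crank 0.49512106991546656
0.62 [-0.78  0.31]
0.74 [-0.83  0.12]
0.86 [-0.84  0.02]
0.98 [-0.84 -0.08]
1.1 [-0.82 -0.18]
1.22 [-0.79 -0.28]
1.34 [-0.75 -0.37]
1.46 [-0.7  -0.46]
1.58 [-0.64 -0.54]
1.7 [-0.58 -0.61]
1.82 [-0.5  -0.68]
1.94 [-0.41 -0.73]
2.06 [-0.32 -0.77]
2.18 [-0.23 -0.81]
2.3 [-0.13 -0.83]
2.42 [-0.03 -0.84]
```

```bash
python3 -m jog '[[[-0.8,0.2,0,0,0,0,1],[-0.83,0.12,0,0,0,0,1],[-0.84,0.02,0,0,0,0,1],[-0.84,-0.08,0,0,0,0,1],[-0.82,-0.18,0,0,0,0,1],[-0.79,-0.28,0,0,0,0,1],[-0.75,-0.37,0,0,0,0,1],[0,0,0,0,0,0,1]]]'
cat >> h.py <<'E'
def crank():
    s=st();v=s['position'][:2]-np.array([.5344,-.0923]);print('r',np.hypot(*v),'crank',(-np.arctan2(v[1],v[0]))%(2*np.pi)-.127)
E
python3 -c "
from h import *
crank()"
```

```text
time: 7.7
position: [0.5427, -0.1617, 0.1058]
tool_rot: [-2.99, -0.965, -0.004]
ft_force: [2.1, 1.9, -3.0]
grip_width: 0.191
7.7 [ 0.5427 -0.1617  0.1058] rv [-2.99  -0.965 -0.004] F [ 2.1  1.9 -3. ] M [ 0.29 -0.46 -0.02] g 16.7 q [-0.54  0.36  0.93  1.85 -0.33  1.09 -0.43]
r 0.06988596980648877 crank 1.3246129263369821
```

```bash
python3 -m jog '[[[-0.7,-0.46,0,0,0,0,1],[-0.64,-0.54,0,0,0,0,1],[-0.58,-0.61,0,0,0,0,1],[-0.5,-0.68,0,0,0,0,1],[-0.41,-0.73,0,0,0,0,1],[-0.32,-0.77,0,0,0,0,1],[0,0,0,0,0,0,1],[0,0,0,0,0,0,1]]]'
python3 -c "
from h import *
crank()"
```

```text
time: 8.5
position: [0.4947, -0.1509, 0.1058]
tool_rot: [2.989, 0.963, 0.001]
ft_force: [2.6, -1.3, -2.2]
grip_width: 0.188
8.5 [ 0.4947 -0.1509  0.1058] rv [2.989e+00 9.630e-01 1.000e-03] F [ 2.6 -1.3 -2.2] M [-0.42 -0.5  -0.  ] g 16.3 q [-0.64  0.23  0.98  1.97 -0.22  1.05 -0.5 ]
r 0.07074906181856189 crank 2.0388613299291274
```

```bash
python3 -m jog '[[[-0.2,-0.6,0,0,0,0,1],[-0.1,-0.6,0,0,0,0,1],[-0.1,-0.6,0,0,0,0,1],[0,-0.6,0,0,0,0,1],[0,0,0,0,0,0,1],[0,0,0,0,0,0,1],[0,0,0,0,0,0,1]]]'
python3 -c "
from h import *
crank()"
```

```text
time: 9.2
position: [0.48, -0.138, 0.106]
tool_rot: [2.981, 0.957, 0.008]
ft_force: [12.3, -10.7, -16.2]
grip_width: 0.19
9.2 [ 0.48  -0.138  0.106] rv [2.981 0.957 0.008] F [ 12.3 -10.7 -16.2] M [-2.54 -2.48 -0.07] g 16.5 q [-0.7   0.16  1.    2.02 -0.15  1.03 -0.58]
r 0.07104469706978538 crank 2.3151059161678207
```

```bash
python3 -m jog '[[[0,-0.4,0,0,0,0,1],[0,0,0,0,0,0,1],[0,0,0,0,0,0,1]]]'
python3 -c "
from h import *
crank()"
python3 -m jog '[[[0,0,0,0,0,0,4],[0,0,0,0,0,0,4],[0,0,0,0,0,0,4],[0,0.3,0,0,0,0,4],[0,0.2,-0.5,0,0,0,4],[0,0,-1.5,0,0,0,4],[0,0,-2,0,0,0,4],[0,0,-2.5,0,0,0,5],[0,0,-2.5,0,0,0,5],[0,0,-2,0,0,0,5],[0,0,-1,0,0,0,5],[0,0,0,0,0,0,5]]]'
python3 -c "
from h import *
crank()"
```

```text
time: 9.5
position: [0.4784, -0.1361, 0.1061]
tool_rot: [2.978, 0.956, 0.01]
ft_force: [15.9, -15.5, -18.7]
grip_width: 0.191
9.5 [ 0.4784 -0.1361  0.1061] rv [2.978 0.956 0.01 ] F [ 15.9 -15.5 -18.7] M [-3.15 -3.03 -0.06] g 16.6 q [-0.71  0.15  1.    2.02 -0.14  1.02 -0.59]
r 0.0711005312798054 crank 2.3517738000413884
time: 10.7
position: [0.478, -0.1339, 0.2266]
tool_rot: [-2.99, -0.964, -0.002]
ft_force: [-0.3, 0.6, -0.0]
grip_width: 0.569
10.7 [ 0.478  -0.1339  0.2266] rv [-2.99e+00 -9.64e-01 -2.00e-03] F [-0.3  0.6 -0. ] M [-0.08  0.1  -0.01] g 49.5 q [-0.78 -0.04  0.99  1.88  0.04  1.29 -0.75]
r 0.07011891455816298 crank 2.3790974884074716
```

```bash
python3 - <<'E'
from h import *
Z={'handle':.0995,'wings':.154,'mill':.025}
out=[]
for c in ('top','scene'):
    im=shot(c)
    for n,z in Z.items():
        for d in finder.spot_point(n,c)[:3]:
            p=d['point'];print(c,n,round(d['conf'],2),int(p[1]*560),int(p[0]*420),world(im,p,z).round(4)[:2])
    u,v=px(im,[.556,.076,.154]).astype(int)
    if c=='top': big=im; bu,bv=u,v
    f=im['frame'][v-40:v+40,u-40:u+90 if c=='top' else u+40,::-1]
    out.append(cv2.resize(f,None,fx=5,fy=5,interpolation=cv2.INTER_CUBIC)[:, :650]); print(c,'origin px',u,v)
cv2.imwrite('pics/d.png',cv2.resize(np.hstack(out)[:, :1050],(800,305)))
E
```

```text
top wings 0.64 165 254 [0.4463 0.2818]
top wings 0.56 247 204 [0.5643 0.0838]
top wings 0.42 285 281 [ 0.3739 -0.0046]
top mill 0.94 284 281 [ 0.3784 -0.0033]
top mill 0.89 177 259 [0.4467 0.2827]
top mill 0.86 252 216 [0.5567 0.0802]
top origin px 250 207
scene handle 0.53 228 220 [ 0.4846 -0.1404]
scene handle 0.31 304 257 [ 0.6862 -0.0206]
scene wings 0.66 255 167 [ 0.3909 -0.0064]
scene wings 0.57 310 193 [0.5487 0.0791]
scene wings 0.47 350 150 [0.469  0.2666]
scene mill 0.98 348 179 [0.4682 0.2751]
scene mill 0.95 309 223 [0.5563 0.0785]
scene mill 0.66 255 200 [ 0.3993 -0.021 ]
scene origin px 310 195
```

View pics/d.png

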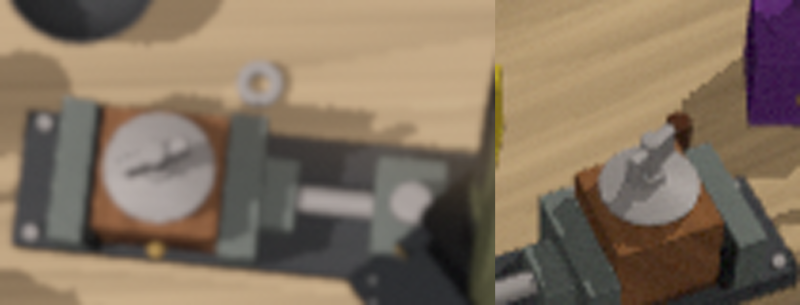

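```bash
python3 - <<'E'
from h import *
im=shot('top')
for z in(.127,): print(world(im,(210.8/420,252/560),z))
for dd in finder.trace('mill','top')[:3]:
    r,c=np.where(dd['region']); print(dd['conf'],c.mean(),r.mean())
g=im['frame']
# hopper fit by brightness
f=cv2.cvtColor(g,cv2.COLOR_RGB2HSV)[180:245,220:285]
m=((f[:,:,1]<50)&(f[:,:,2]>120)).astype(np.uint8)
n,l,s,ce=cv2.connectedComponentsWithStats(m); 
for i in range(1,n):
  if s[i,4]>60: 
    k=cv2.findContours((l==i).astype(np.uint8),0,2)[0][0]; (u,v),rad=cv2.minEnclosingCircle(k); print(s[i],u+220,v+180,rad,world(im,((v+180.5)/420,(u+220.5)/560),.127))
st();todo([.5565,.078,.2])
E
python3 -m jog '[[[0,0,0,0,0,-8,5],[0,0,0,0,0,-8,5],[0,0,0,0,0,-8,5],[0,0,0,0,0,-8,5],[0,0,0,0,0,-8,5],[0,0,0,0,0,-8,5],[0,0,0,0,0,-8,5],[0,0,0,0,0,-8,5],[0,0,0,0,0,-8,5],[0,0,0,0,0,0,5]]]' 30
python3 -c "
from h import *
st();todo([.5565,.078,.2])"
```

```text
[0.55390349 0.07407122 0.127     ]
0.66 252.18401332223146 213.15237302248127
0.64 285.30971843778383 282.37238873751136
0.34 250.44525547445255 208.1897810218978
[52  3 12 12 98] 277.75 188.5 5.942532062530518 [0.60817286 0.00676384 0.127     ]
[ 17  17  29  28 586] 251.26922988891602 210.5 14.486679077148438 [0.55340918 0.07465816 0.127     ]
11.2 [ 0.4773 -0.1338  0.2252] rv [-2.99e+00 -9.64e-01  1.00e-03] F [-0.9 -0.2 -0.4] M [-0.12  0.11 -0.01] g 50.0 q [-0.78 -0.04  0.99  1.88  0.04  1.29 -0.75]
shift cm [ 18.8  -12.57   2.51]
yaw of y -54.3 z [-0.001 -0.    -1.   ]
time: 12.2
position: [0.4775, -0.1338, 0.2255]
tool_rot: [-1.852, -2.538, 0.0]
ft_force: [0.1, 0.4, -0.4]
grip_width: 0.571
12.2 [ 0.4775 -0.1338  0.2255] rv [-1.852 -2.538  0.   ] F [ 0.1  0.4 -0.4] M [-0.07  0.05 -0.04] g 49.6 q [-0.84 -0.05  1.05  1.88  0.04  1.29  0.51]
shift cm [17.76 13.99  2.55]
yaw of y 17.8 z [-0.  0. -1.]
```

```bash
python3 -m jog '[[[2.2,1.7,0,0,0,0,5],[2.2,1.7,0,0,0,0,5],[2.2,1.7,0,0,0,0,5],[2.2,1.7,0,0,0,0,5],[2.2,1.7,0,0,0,0,5],[2.2,1.7,0,0,0,0,5],[2.2,1.7,0,0,0,0,5],[2.2,1.8,0,0,0,0,5],[0,0,0,0,0,0,5],[0,0,0,0,0,0,5]]]' 30
python3 - <<'E'
from h import *
st();todo([.5545,.0765,.158])
im=shot('top');sc=shot('scene')
a=im['frame'][150:260,190:320,::-1];b=sc['frame'][140:250,245:375,::-1]
cv2.imwrite('pics/e.png',cv2.resize(np.hstack([a,b]),(800,338),interpolation=cv2.INTER_CUBIC))
E
```

```text
time: 13.2
position: [0.5543, 0.0759, 0.2252]
tool_rot: [1.853, 2.536, -0.002]
ft_force: [0.3, -1.2, -0.3]
grip_width: 0.574
13.2 [0.5543 0.0759 0.2252] rv [ 1.853e+00  2.536e+00 -2.000e-03] F [ 0.3 -1.2 -0.3] M [-0.12  0.01  0.04] g 49.9 q [-0.98  0.18  0.9   1.73 -0.15  1.3   0.26]
shift cm [0.06 0.04 6.72]
yaw of y 17.7 z [-0.001 -0.001 -1.   ]
```

View pics/e.png

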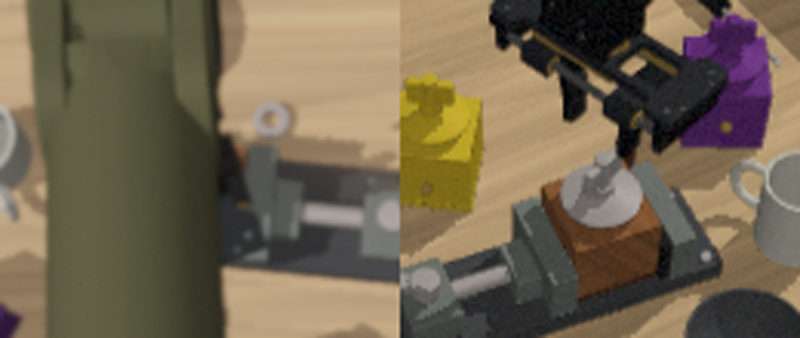

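In the scene crop the two fingers (573,100 and 625,140) straddle the wings (605,170), and the mill sits tight between the jaws. Descending.

```bash
python3 -m jog '[[[0,0,1.5,0,0,0,5],[0,0,1.5,0,0,0,5],[0,0,1.3,0,0,0,5],[0,0,1.2,0,0,0,5],[0,0,1.2,0,0,0,5],[0,0,0,0,0,0,5],[0,0,0,0,0,0,5]]]' 30
python3 -m jog '[[[0,0,0,0,0,0,3],[0,0,0,0,0,0,2],[0,0,0,0,0,0,1.4],[0,0,0,0,0,0,0.8],[0,0,0,0,0,0,0.5],[0,0,0,0,0,0,0.5],[0,0,0,0,0,0,0.5]]]' 30
python3 -c "
from h import *
st();todo([.5545,.0765,.158])"
```

```text
time: 14.0
position: [0.5544, 0.0754, 0.1584]
tool_rot: [1.853, 2.537, -0.001]
ft_force: [0.1, -0.2, 1.0]
grip_width: 0.572
time: 14.7
position: [0.5563, 0.0762, 0.1604]
tool_rot: [1.85, 2.536, 0.006]
ft_force: [1.3, 1.5, 6.7]
grip_width: 0.112
14.7 [0.5563 0.0762 0.1604] rv [1.85  2.536 0.006] F [1.3 1.5 6.7] M [ 0.13 -0.2   0.05] g 9.7 q [-0.95  0.25  0.88  1.81 -0.21  1.17  0.31]
shift cm [ 0.08 -0.16  0.24]
yaw of y 17.8 z [ 0.004  0.002 -1.   ]
```

```bash
python3 -m jog '[[[0,0.2,-0.1,0,0,6,0.5],[0,0,0,0,0,6,0.5],[0,0,0,0,0,6,0.5],[0,0,0,0,0,0,0.5]]]' 30
python3 -c "
from h import *
st();todo([.5545,.0765,.158])"
python3 -m jog '[[[0,0,0,0,0,4,0.5],[0,0,0,0,0,4,0.5],[0,0,0,0,0,3,0.5],[0,0,0,0,0,0,0.5],[0,0,0,0,0,0,0.5]]]' 30
python3 -c "
from h import *
st();todo([.5545,.0765,.158])"
```

```text
time: 15.1
position: [0.5558, 0.0761, 0.1604]
tool_rot: [-2.228, -2.213, 0.001]
ft_force: [-3.5, -0.0, 7.3]
grip_width: 0.115
15.1 [0.5558 0.0761 0.1604] rv [-2.228e+00 -2.213e+00  1.000e-03] F [-3.5 -0.   7.3] M [-0.21  0.8  -0.06] g 10.0 q [-0.99  0.27  0.93  1.81 -0.23  1.18  0.01]
shift cm [ 0.04 -0.13  0.24]
yaw of y -0.4 z [-0.001  0.001 -1.   ]
time: 15.6
position: [0.5556, 0.0762, 0.1604]
tool_rot: [-2.426, -1.994, 0.002]
ft_force: [-4.9, 0.3, 7.7]
grip_width: 0.114
15.6 [0.5556 0.0762 0.1604] rv [-2.426e+00 -1.994e+00  2.000e-03] F [-4.9  0.3  7.7] M [-0.19  1.07  0.58] g 9.9 q [-1.01  0.28  0.97  1.81 -0.25  1.18 -0.17]
shift cm [ 0.01 -0.11  0.24]
yaw of y -11.1 z [-0.002  0.    -1.   ]
```

```bash
python3 -m jog '[[[0,0,0,0,0,2,0.5],[0,0,0,0,0,0,0.5],[0,0,0,0,0,0,0.5],[0,0,0,0,0,0,0.5]]]' 30
python3 -c "
from h import *
st();todo([.5545,.0765,.158])"
```

```text
time: 16.0
position: [0.5555, 0.0761, 0.1604]
tool_rot: [-2.46, -1.952, 0.003]
ft_force: [-3.9, -1.3, 7.5]
grip_width: 0.125
16.0 [0.5555 0.0761 0.1604] rv [-2.46  -1.952  0.003] F [-3.9 -1.3  7.5] M [-0.25  1.03  0.6 ] g 10.9 q [-1.02  0.28  0.97  1.81 -0.25  1.18 -0.2 ]
shift cm [ 0.02 -0.11  0.24]
yaw of y -13.1 z [-0.002  0.    -1.   ]
```

```bash
python3 -m jog '[[[0,0,-0.1,0,0,-6,0.5],[0,0,0,0,0,-6,0.5],[0,0,0,0,0,-6,0.5],[0,0,0,0,0,-6,0.5],[0,0,0,0,0,-6,0.5],[0,0,0,0,0,-6,0.5],[0,0,0,0,0,-6,0.5],[0,0,0,0,0,-6,0.5],[0,0,0,0,0,-6,0.5],[0,0,0,0,0,-6,0.5],[0,0,0,0,0,0,0.5]]]' 30
python3 -c "
from h import *
st();todo([.5545,.0765,.158])"
```

```text
time: 17.1
position: [0.5572, 0.0767, 0.1605]
tool_rot: [1.156, 2.919, 0.002]
ft_force: [5.3, 1.8, -5.1]
grip_width: 0.112
17.1 [0.5572 0.0767 0.1605] rv [1.156e+00 2.919e+00 2.000e-03] F [ 5.3  1.8 -5.1] M [ 0.29 -1.05  0.05] g 9.7 q [-0.88  0.24  0.8   1.81 -0.18  1.17  0.79]
shift cm [ 0.18 -0.2   0.25]
yaw of y 46.8 z [ 0.002  0.001 -1.   ]
```

Turning freely: only friction moment shows. About 35° remain.

```bash
python3 -m jog '[[[0,0,0.05,0,0,-6,0.5],[0,0,0,0,0,-6,0.5],[0,0,0,0,0,-6,0.5],[0,0,0,0,0,-6,0.5],[0,0,0,0,0,-6,0.5],[0,0,0,0,0,-5,0.5],[0,0,0,0,0,0,0.5],[0,0,0,0,0,0,0.5],[0,0,0,0,0,0,0.5]]]' 30
python3 - <<'E'
from h import *
st();todo([.5545,.0765,.158])
im=shot('top');sc=shot('scene')
a=im['frame'][150:260,190:320,::-1];b=sc['frame'][140:250,225:355,::-1]
cv2.imwrite('pics/f.png',cv2.resize(np.hstack([a,b]),(800,338),interpolation=cv2.INTER_CUBIC))
for d in finder.spot_point('handle','scene')[:2]: p=d['point'];print(d['conf'],world(sc,p,.0995))
E
```

```text
time: 18.0
position: [0.5577, 0.0778, 0.1605]
tool_rot: [0.229, 3.13, 0.004]
ft_force: [5.7, 3.5, -3.7]
grip_width: 0.113
18.0 [0.5577 0.0778 0.1605] rv [0.229 3.13  0.004] F [ 5.7  3.5 -3.7] M [ 0.79 -1.1  -0.01] g 9.9 q [-0.81  0.22  0.71  1.8  -0.16  1.17  1.38]
shift cm [ 0.29 -0.18  0.25]
yaw of y 81.6 z [ 0.004  0.002 -1.   ]
0.61 [ 0.48455168 -0.14462445  0.0995    ]
```

View pics/f.png

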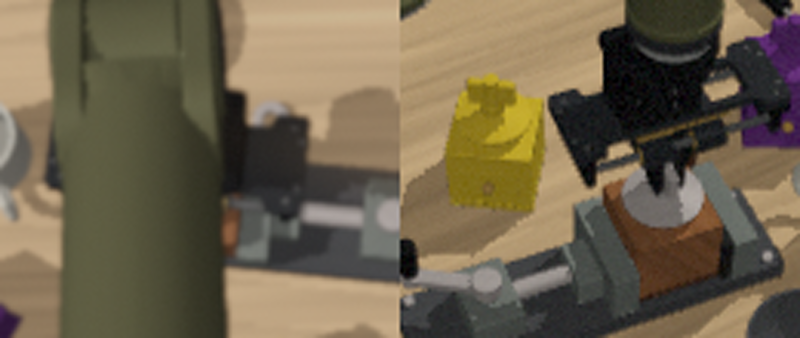

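The scene crop shows the fingers holding the wings (about 670,165), now turned across the vise. The mill stands upright between the closed jaws and the crank is still over. Handing in.

```bash
python3 -c "
from bench import close_job
print(close_job())"
```

```text
the job is handed in; nothing more can be done
None
```

I clamped the wooden mill, turned the adjuster to its seat, backed it off about a quarter turn, and handed in at about 18 s while still holding the wings.

- **Clamping:** I swung the crank clockwise from about 0.50 to about 2.35 rad, where the handle force was about 22 N sideways. After I let go, the last picture puts the grip at about 2.2 rad, and the mill stands upright and tight between the jaws.
- **Seating:** The moment about the upright axis rose from friction level to about 0.6 N m, which I took as the hard stop. The pads slipped a few degrees on the bar there, then closed flat again on the way back.
- **Final hold:** The tool is about 89° back from where the bar should lie when seated, so the adjuster should stand at about 1.59 rad, give or take 0.05. The fingers still grip the bar at 9.9 mm opening with 30 N commanded.

**Not confirmed:**
- **Adjuster angle:** it comes from the tool's orientation and my vise-axis estimate, because the arm hid the wings from the top camera.
- **Jaw force:** I did not measure it. I inferred it from the crank staying over and the pictures.
- **Position estimates:** camera estimates of the wings' position disagreed by up to about 15 mm. The grasp put the axis at about (0.556, 0.076).
- **Bystanders:** I did not measure them at the end. Those in the crops looked unmoved, and the arm met no unexpected forces.

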